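Nip up a slot nozzle in line with its guide and lay the sole rest over it

ROBOT

A 6-joint arm with a two-finger parallel gripper is mounted at the origin on the work surface. World frame = base frame: x ahead of the robot, y to its left, z up, the work surface at z = 0. Lengths are in m, angles in rad, forces in N, time in s.
With the tool pointing down it reaches from about 0.425 to 0.95 m from the base axis. Payload 3.5 kg.
Tool frame: the origin (TCP) lies on the centre line of the jaws, within the pads' length; the fingertips stand 14 mm ahead of it and the grasp point (between the pads) lies 5 mm behind it (ctrl.finger_overhang is the distance from the TCP to the fingertips, in m); z points along the fingers, y is the line along which they close (so a half turn about z gives the same grasp; the last joint's range is limited). The gripper opens to 85 mm and grips with 20 to 120 N. Pads are 22 mm wide; open, the fingers measure 114 mm over their backs; the gripper's body (76 mm by 85 mm) begins 54 mm behind the grasp point. The pads swing forward as they close: fully open they stand 13 mm farther back than shut.
Start: joints at [-0.15, 0.286, 1.577, -0, 1.279, -0.15], TCP at [0.675, 0, 0.245] pointing down, gripper open.
Joint ranges: [-2.77, 2.77], [-0.9, 2.22], [0.21, 2.48], [-1.53, 4.67], [0.24, 2.81], [-2.84, 2.84]. Speed limits (rad/s): [2.79, 2.79, 3.14, 3.14, 3.14, 3.14].

INTERFACE

Orientations are given as a unit quaternion [x, y, z, w].
In Python, from plant import ctrl gives the robot as it stands.
- The arm moves only by the tool send_rows, never from a script. Its argument "moves" is text: rows parted by semicolons, each of 7 numbers parted by spaces: the turn, a rotation vector about the tool's x, y, z in units of 360 degrees (1.0 is 360 degrees), then the shift along the tool's x, y, z in units of 20 cm (1.0 is 20 cm), then the gripper's target within -1 to 1 (fully open at 1, half-way at 0, shut at -1). A call has 1 to 12 rows; each row is the pose to reach, as a shift and turn from the pose commanded when the call began, along the tool's axes at that moment, turning the shorter way round; what a row does not reach only later rows make up. A row lasts 1/8 s, in which the tool goes at most 62.5 mm and 10.7 degrees, less where a joint would pass 70% of its speed; a pose out of reach is approached as far as the arm can. A call with a number of a shift or a turn outside -1 to 1 is refused whole. A call with a gripper value outside its range is refused whole. The fingers move at their own pace and stop on an object; "newtons" is the grip in N (left out, the last holds). Time passes only in rows, so rows that repeat a pose let the fingers close. It gives the time, the measured TCP pose, the force, the opening and the grip force at its end, in the units of the state.
- ctrl.get_state(): the state, without advancing time (a new reading comes with each control period).
- ctrl.read_camera(name): name is "scene" or "side" or "wrist"; returns a dict with "image" (480x640x3 uint8, red, green, blue), "fovy" (degrees; the focal length in pixels is half the picture's height over the tangent of half this angle, whatever the lens; pixels are square), "cx", "cy" (the principal point, pixels), "extrinsics" (4x4, takes a point from camera to world coordinates). Camera axes: x right, y up, looking along -z (the intrinsics and any distortion apply to the point x, -y, -z); pixel columns grow to the right and rows downward; lengths in m; the calibration is good to about 2 mm. The wrist camera is an equidistant fisheye: a pixel r from the principal point sees the ray r / f radians off the axis. A picture is of the moment at which its call begins. There is no depth.
- ctrl.sign_off(): hands the job in; it is judged then, once.
The state is a dict: "time": time; "qpos": joint angles; "dq": joint speeds; "joint_efforts": joint torques, N m; "eef_pos": TCP position; "tcp_rot": TCP orientation; "contact_force": force on the tool from outside, world axes, zero at the start; "wrist_torque": the same for the moment, N m; "opening": opening from 0.0 (shut) to 1.0 (fully open); "finger_force": force on a finger pad.
Only numpy, scipy, OpenCV 4.12 (cv2) and the standard library are available. Lean on these libraries where they do the work, as an engineer would, in place of code of your own. Each camera call takes 0.05 s, during which the arm holds its last target. There are 200 camera calls.

TASK

Screw the flat hot-air nozzle clockwise down onto its rubber ring and stop at the first position where it is nipped on the ring and its slot stands in line with the two guide posts: not at an alignment where it still turns loosely, and never half a turn further, which crushes the ring. Then gently lay the metal sole rest over the nozzle so that it sits flat on both posts, let go, and leave the other things where they are.

Things in the scene. Friction and masses are not known exactly. Their poses are not given: they have to be found in the camera images.
- nozzle: Steel fishtail nozzle screwed on the upright pipe of a flat grey station (160 x 160 mm, 60 mm high). Origin on the screw axis at its underside, z up, y along the slot. Round boss 52 mm diameter to 22 mm up; blade 80 mm long (y), 24 mm thick (x) from 42 to 86 mm up; slightly narrower lip to the mouth at 90 mm. Its two ends are alike. Grip the blade from above across its 24 mm.
- nozzle_mouth (a point): Centre of the nozzle's mouth, 90 mm above its underside, same axes. Thread: clockwise seen from above lowers it 1.9 mm per rad, anticlockwise raises it; it stays where left. Turning it loose takes 0.04 N m. After an unknown 0.4 to 4.6 rad clockwise from the start its underside meets the rubber ring. Fingertips lower than 33 mm below the mouth may hit the posts.
- post_line (a point): Point on the screw axis at the height of the post tops, guide's axes. Turning torque of the nozzle after it meets the rubber ring: rises about 0.15 to 0.25 N m per rad (press on the ring 17 N per rad; crushed above 50 N). The wanted alignment lies 0.6 to 1.8 rad past first touch, where it takes at least 0.12 N m; the one half a turn before is still loose (0.04 N m).
- guide: Fixed steel guide on the station: base ring 72 mm diameter, two upright posts 22 x 14 mm centred 58 mm either side of the axis along its y, flat tops 70 mm above its origin. Origin on the screw axis at the ring's underside, z up. It carries the nozzle's black rubber ring, 56 mm diameter, of unknown thickness. The nozzle is in line when the y axes are parallel, either way round.
- rest_mid (a point): Loose aluminium sole rest, 0.15 kg, flat on the bench: frame 128 (y) x 54 (x) x 14 mm with an 88 x 30 mm opening that passes over the nozzle blade; on the middle of each long side a cheek 36 mm long, 10 mm thick, up to 41 mm above the underside, outer faces 54 mm apart: grip across these (x). Point on its centre, 20 mm above its underside; z up. Seated: underside on both post tops.
- rest: The same sole rest, origin at the centre of its underside; axes as for rest_mid.
- tin: Bystander: glue tin, 72 mm diameter, 85 mm tall, origin under its centre. Leave it.
- last: Bystander: wooden shoe last, about 240 mm long along its y, 75 mm tall, origin under its middle. Leave it.
- hammer: Bystander: hammer lying on the bench, along its x. Leave it.
Mind the look-alikes: they are no part of the job. What is shaped like the rest but brown, green or red is not meant.

How it is judged:
By the outcome, as a careful person would: the job done as asked, in the order asked, and still so for the second after the job is handed in, with the robot touching nothing.
It also fails if it takes over 72 s, if anything falls off the work surface, if the arm or the gripper's body presses on something with over 40 N, if the wrist force passes 120 N, or if a joint passes its speed limit or range.

## Working session

There is one attempt and no reset: what is moved stays moved. The work goes in short steps, Python scripts to look and compute and a tool call to move; the robot and the scene stay as the last step left them, time stands still between calls to the robot, and variables do not carry over. Pictures are saved under pics/ and viewed, at most 10 in all, crops included, and the job is handed in when it is done.

Besides the shell and the picture viewer there is one more tool, called after "Request:" as name(argument=value, ...), one argument or row to a line, values as JSON. send_rows: Moves the arm, as the interface text tells. Its arguments: {"type":"object","properties":{"moves":{"type":"string"},"newtons":{"type":"number"}},"required":["moves"]}

```bash
mkdir -p pics
cat > h.py <<'E'
import numpy as np, cv2
from plant import ctrl
from scipy.spatial.transform import Rotation as R
def cam(n,save=None):
    c=ctrl.read_camera(n)
    if save: cv2.imwrite('pics/'+save,c['image'][:,:,::-1])
    return c
def ray(c,n,u,v):
    f=240/np.tan(np.radians(c['fovy'])/2); x=(u-c['cx'])/f; y=(v-c['cy'])/f
    if n=='wrist':
        r=np.hypot(x,y); s=np.sin(r)/r if r>1e-9 else 1; d=np.array([x*s,-y*s,-np.cos(r)])
    else: d=np.array([x,-y,-1.])
    E=np.array(c['extrinsics']); d=E[:3,:3]@d
    return E[:3,3],d/np.linalg.norm(d)
def onz(c,n,u,v,z):
    o,d=ray(c,n,u,v); return o+d*(z-o[2])/d[2]
def proj(c,n,p):
    E=np.array(c['extrinsics']); q=E[:3,:3].T@(np.array(p)-E[:3,3]); f=240/np.tan(np.radians(c['fovy'])/2)
    x,y,z=q[0],-q[1],-q[2]
    if n=='wrist':
        t=np.arctan2(np.hypot(x,y),z); k=t/np.hypot(x,y); return c['cx']+f*x*k,c['cy']+f*y*k
    return c['cx']+f*x/z,c['cy']+f*y/z
def st():
    s=ctrl.get_state(); 
    for k in ('time','eef_pos','tcp_rot','contact_force','wrist_torque','opening','finger_force','qpos'): print(k,np.round(s[k],4))
    return s
E
python3 - <<'E'
from h import *
for n in('scene','side','wrist'):
    c=cam(n,n+'0.png'); print(n,c['fovy'],c['cx'],c['cy'],np.round(c['extrinsics'],3).tolist(),[k for k in c])
st()
E
```

```text
scene 43.64956614884099 326.63221002405425 235.1818325927862 [[-0.879, -0.28, 0.386, 1.026], [0.477, -0.478, 0.738, 0.867], [-0.022, 0.833, 0.553, 0.81], [0.0, 0.0, 0.0, 1.0]] ['image', 'fovy', 'cx', 'cy', 'extrinsics']
side 44.947821936249895 313.605169141755 241.15796434659032 [[0.943, 0.223, -0.246, 0.142], [-0.332, 0.606, -0.723, -1.16], [-0.012, 0.764, 0.645, 1.089], [0.0, 0.0, 0.0, 1.0]] ['image', 'fovy', 'cx', 'cy', 'extrinsics']
wrist 65.70646984690485 321.1839108505952 241.68748683792197 [[1.0, -0.0, 0.002, 0.675], [-0.001, 0.944, 0.329, 0.085], [-0.002, -0.329, 0.944, 0.374], [0.0, 0.0, 0.0, 1.0]] ['image', 'fovy', 'cx', 'cy', 'extrinsics']
time 0.15
eef_pos [6.745e-01 1.000e-04 2.442e-01]
tcp_rot [ 7.071e-01  7.071e-01 -6.000e-04 -8.000e-04]
contact_force [ 0.0274 -0.4489  0.0904]
wrist_torque [ 0.0128  0.0543 -0.0439]
opening 0.9985
finger_force 0.0
qpos [-0.15    0.287   1.5778  0.      1.2786 -0.15  ]
```

View pics/scene0.png

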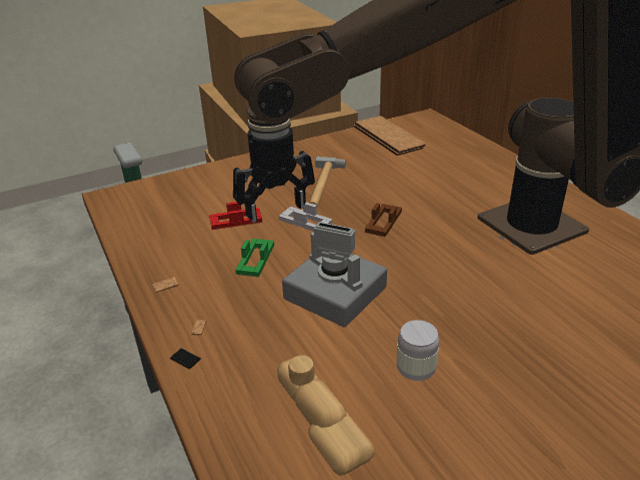

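View pics/wrist0.png

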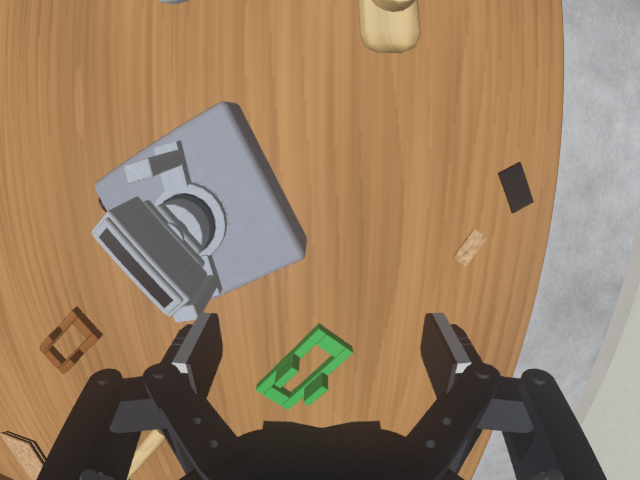

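View pics/side0.png

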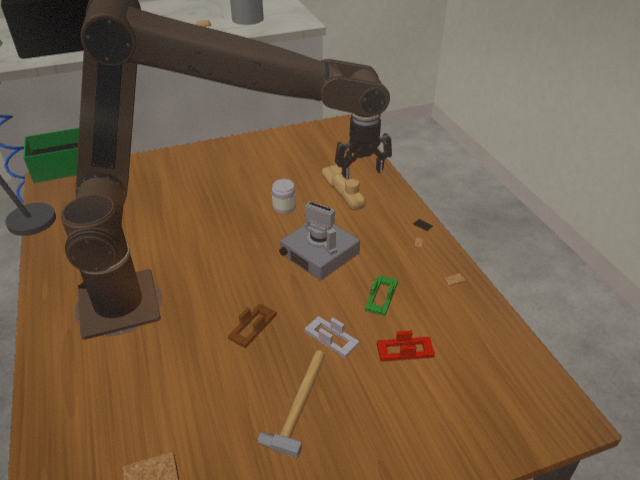

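The scene picture shows the station near (335,280), with the mouth at (333,230). In the side picture the silver rest is at (332,336). In the wrist picture the mouth is at (140,265) and one post at (152,165). I'll enlarge the crops to read edges.

Run:
```python
from h import *
a=cv2.imread('pics/scene0.png')[200:330,270:400]; b=cv2.imread('pics/side0.png')[195:285,270:370]; d=cv2.imread('pics/side0.png')[305:365,290:370]; w=cv2.imread('pics/wrist0.png')[90:330,80:320]
# tiles
A=cv2.resize(a,(390,390),interpolation=2)   # x3
B=cv2.resize(b,(400,360)[:2],interpolation=2) # x4
D=cv2.resize(d,(400,300),interpolation=2) # x5
C=np.zeros((600,800,3),np.uint8)
C[:300,:400]=cv2.resize(b,(400,360),interpolation=2)[:300]
C[300:600,:400]=D
C[:390,400:790]=A
cv2.imwrite('pics/comp.png',C)
c=cam('wrist');s=cam('side')
hsv=cv2.cvtColor(s['image'],cv2.COLOR_RGB2HSV)
m=((hsv[...,1]<70)&(hsv[...,2]>110)).astype(np.uint8); m[:300]=0;m[370:]=0;m[:,:290]=0;m[:,370:]=0
n,l,stt,ce=cv2.connectedComponentsWithStats(m); i=1+np.argmax(stt[1:,4]); print(stt[i],ce[i])
```

```text
[305 316  54  42 963] [331.20768432 334.82658359]
```

View pics/comp.png

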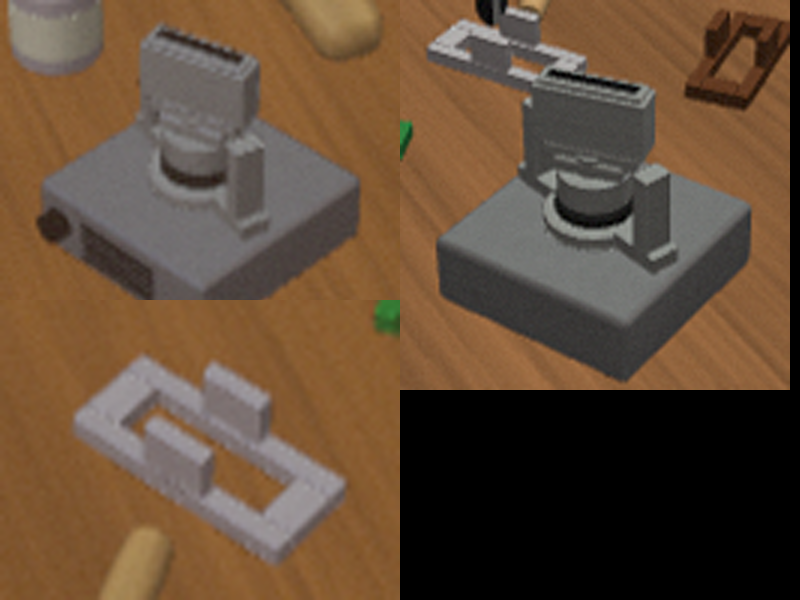

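The crops show that the slot direction and post line are nearly the same already, offset by a modest angle. Mouth, post-top and rest corners are all readable.

Run:
```python
from h import *
s=cam('side');c=cam('scene');w=cam('wrist')
S=lambda x,y:(270+x/4,195+y/4); C=lambda x,y:(270+(x-400)/3,200+y/3); D=lambda x,y:(290+x/5,305+(y-300)/5)
def tri(obs):
    A=0;b=0
    for cc,n,(u,v) in obs:
        o,d=ray(cc,n,u,v);P=np.eye(3)-np.outer(d,d);A=A+P;b=b+P@o
    p=np.linalg.solve(A,b); return p,[np.round(np.subtract(proj(cc,n,p),uv),1).tolist() for cc,n,uv in obs]
print('mouth',tri([(s,'side',S(201,50)),(c,'scene',C(597,80)),(w,'wrist',(141,270))]))
for z in(.06,):
  print('station',[onz(s,'side',*S(*q),z).round(4) for q in((42,185),(358,183),(205,293))],[onz(c,'scene',*C(*q),z).round(4) for q in((438,240),(750,207),(625,322))])
print('rest',[onz(s,'side',*D(*q),.014).round(4) for q in((145,357),(75,420),(278,550),(345,485))])
for z in (.13,.135):
  print('posts',onz(s,'side',*S(246,143),z).round(4),onz(c,'scene',*C(655,173),z).round(4),onz(w,'wrist',138,171,z).round(4))
for z in(.16,.165,.17):
  q=[onz(w,'wrist',*p,z) for p in((94,232),(176,318),(110,221),(190,303))]; print(z,np.round(q,4).tolist())
```

```text
mouth (array([ 0.55318608, -0.00519122,  0.1698589 ]), [[-0.2, 0.1], [-1.8, 0.5], [-4.7, -1.3]])
station [array([0.448 , 0.0257, 0.06  ]), array([ 0.6526, -0.0473,  0.06  ]), array([ 0.5161, -0.1155,  0.06  ])] [array([ 0.6584, -0.0341,  0.06  ]), array([0.4552, 0.0409, 0.06  ]), array([0.5909, 0.1032, 0.06  ])]
rest [array([ 0.4675, -0.2324,  0.014 ]), array([ 0.4215, -0.2596,  0.014 ]), array([ 0.4848, -0.3673,  0.014 ]), array([ 0.5292, -0.342 ,  0.014 ])]
posts [ 0.5649 -0.0602  0.13  ] [0.5413 0.0565 0.13  ] [0.5431 0.0535 0.13  ]
posts [ 0.5627 -0.066   0.135 ] [0.5449 0.0625 0.135 ] [0.5458 0.0541 0.135 ]
0.16 [[0.5168, 0.0173, 0.16], [0.5716, -0.0472, 0.16], [0.5323, 0.0249, 0.16], [0.5845, -0.0344, 0.16]]
0.165 [[0.5205, 0.0189, 0.165], [0.574, -0.0441, 0.165], [0.5356, 0.0263, 0.165], [0.5866, -0.0316, 0.165]]
0.17 [[0.5241, 0.0205, 0.17], [0.5764, -0.041, 0.17], [0.539, 0.0277, 0.17], [0.5887, -0.0289, 0.17]]
```

Request:
send_rows(
  moves="0 0 -0.112 -0.015 -0.61 -0.025 1;0 0 -0.112 -0.015 -0.61 -0.025 1;0 0 -0.112 -0.015 -0.61 -0.025 1;0 0 -0.112 -0.015 -0.61 -0.025 1;0 0 -0.112 -0.015 -0.61 -0.025 1;0 0 -0.112 -0.015 -0.61 -0.025 1",
)

```text
time: 1.15
eef_pos: [0.5531, -0.003, 0.2504]
tcp_rot: [0.421, 0.907, 0.0, 0.0]
contact_force: [0.0, -0.8, -0.2]
opening: 1.001
finger_force: 0.0
```

Run:
```python
from h import *
cam('wrist','w1.png'); st(); print(ctrl.finger_overhang)
```

```text
time 1.2
eef_pos [ 0.5531 -0.003   0.2503]
tcp_rot [0.4208 0.9071 0.     0.    ]
contact_force [-0.9014  0.1015 -0.1167]
wrist_torque [ 0.0002 -0.0105 -0.0371]
opening 0.9999
finger_force 0.0
qpos [-0.1888  0.0139  1.8731  0.      1.2546 -0.8909]
0.014
```

View pics/w1.png

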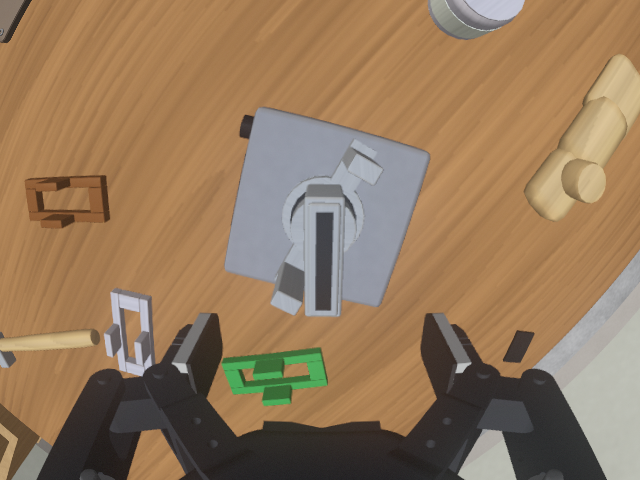

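The mouth is centred at about (323,258), upright in the image, so the tool is well aligned with the slot. The posts are at (365,165) and (287,300).

Run:
```python
from h import *
c=cam('wrist')
for z in(.168,.171):
  a,b=[onz(c,'wrist',*p,z) for p in((322.5,199),(323,316))]; l,r=[onz(c,'wrist',*p,z) for p in((305,258),(341.5,258))]
  print(z,(a+b)/2,(l+r)/2,np.linalg.norm(a-b),np.linalg.norm(l-r),np.degrees(np.arctan2(*(a-b)[1::-1])))
for z in(.128,.132):
  print('post',onz(c,'wrist',287,300,z),onz(c,'wrist',366,167,z))
g=cv2.cvtColor(c['image'],cv2.COLOR_RGB2GRAY)
C=cv2.resize(c['image'][110:330,230:430,::-1],(540,594),interpolation=2); cv2.imwrite('pics/w1c.png',C)
```

```text
0.168 [ 0.55475685 -0.0037294   0.168     ] [ 0.55360586 -0.00191897  0.168     ] 0.07822831681672253 0.02242864057137031 130.51018988047187
0.171 [ 0.5539555  -0.00280154  0.171     ] [ 0.55282079 -0.00101673  0.171     ] 0.07712146998402346 0.022111299347778165 130.5101898804718
post [ 0.56534259 -0.05850728  0.128     ] [0.54329148 0.05572122 0.128     ]
post [ 0.56427569 -0.0565971   0.132     ] [0.54257456 0.05581847 0.132     ]
```

View pics/w1c.png

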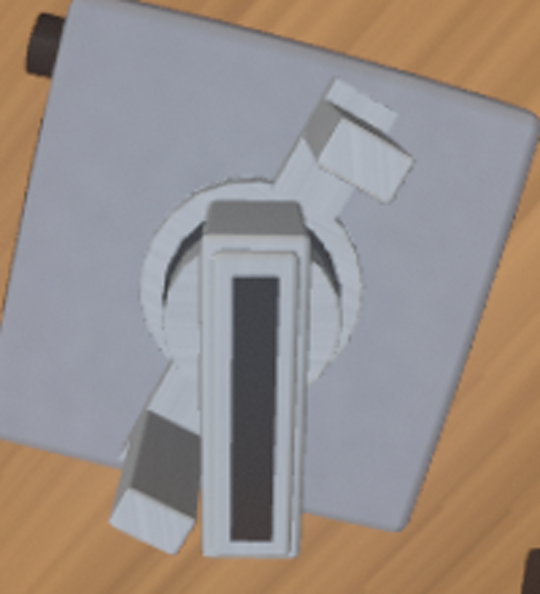

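Request:
send_rows(
  moves="0 0 0 0.001 0.006 0.2 0.5;0 0 0 0.001 0.006 0.4 0.3;0 0 0 0.001 0.006 0.47 0.2;0 0 0 0.001 0.006 0.47 0;0 0 0 0.001 0.006 0.47 -1;0 0 0 0.001 0.006 0.47 -1;0 0 0 0.001 0.006 0.47 -1;0 0 0 0.001 0.006 0.47 -1;0 0 0 0.001 0.006 0.47 -1",
  newtons=50,
)

```text
time: 2.38
eef_pos: [0.5549, -0.0024, 0.1585]
tcp_rot: [0.42, 0.907, 0.0, 0.002]
contact_force: [-2.0, -0.5, 6.0]
opening: 0.268
finger_force: 53.3
```

Run:
```python
from h import *
st()
c=cam('side','s2.png')
```

```text
time 2.375
eef_pos [ 0.5549 -0.0024  0.1585]
tcp_rot [4.201e-01 9.075e-01 2.000e-04 1.700e-03]
contact_force [-1.9578 -0.4533  5.9525]
wrist_torque [-0.1503  0.3193  0.0339]
opening 0.2679
finger_force 53.3143
qpos [-1.8710e-01  1.1080e-01  1.9484e+00 -6.0000e-04  1.0791e+00 -8.9060e-01]
```

Request:
send_rows(
  moves="0 0 0.028 0 0 0.0017 -1;0 0 0.056 0 0 0.0033 -1;0 0 0.083 0 0 0.005 -1;0 0 0.111 0 0 0.0067 -1;0 0 0.139 0 0 0.0083 -1;0 0 0.167 0 0 0.01 -1;0 0 0.167 0 0 0.01 -1",
)

```text
time: 3.3
eef_pos: [0.5548, -0.0027, 0.1565]
tcp_rot: [0.818, 0.575, 0.001, 0.001]
contact_force: [-2.2, -1.7, 6.4]
opening: 0.27
finger_force: 53.4
```

Run:
```python
from h import *
st()
```

```text
time 3.3
eef_pos [ 0.5548 -0.0027  0.1565]
tcp_rot [8.184e-01 5.746e-01 6.000e-04 1.500e-03]
contact_force [-2.2292 -1.6773  6.383 ]
wrist_torque [-0.3346  0.3681  0.0046]
opening 0.27
finger_force 53.4319
qpos [-1.8720e-01  1.1330e-01  1.9497e+00 -1.3000e-03  1.0757e+00  1.5990e-01]
```

Request:
send_rows(
  moves="0 0 0.028 0 0 0.0017 -1;0 0 0.056 0 0 0.0033 -1;0 0 0.083 0 0 0.005 -1;0 0 0.111 0 0 0.0067 -1;0 0 0.139 0 0 0.0083 -1;0 0 0.167 0 0 0.01 -1;0 0 0.167 0 0 0.01 -1",
)

```text
time: 4.18
eef_pos: [0.5546, -0.0027, 0.1545]
tcp_rot: [0.996, 0.087, 0.001, 0.001]
contact_force: [-2.2, -1.2, 6.8]
opening: 0.268
finger_force: 53.4
```

Run:
```python
from h import *
st()
```

```text
time 4.175
eef_pos [ 0.5546 -0.0027  0.1545]
tcp_rot [9.962e-01 8.740e-02 9.000e-04 1.000e-03]
contact_force [-2.1909 -1.1551  6.825 ]
wrist_torque [-0.4347  0.5234 -0.0685]
opening 0.2685
finger_force 53.4425
qpos [-1.8720e-01  1.1570e-01  1.9511e+00 -1.6000e-03  1.0726e+00  1.2092e+00]
```

Request:
send_rows(
  moves="0 0 0 0 0 0 0.2;0 0 0 0 0 0 0.3;0 0 0 0 0 0 0.3;0 0 0 0 0 -0.1 0.3;0 0 0 0 0 -0.3 0.3;0 0 -0.03 0 0 -0.3 0.3;0 0 -0.06 0 0 -0.3 0.3;0 0 -0.09 0 0 -0.3 0.3;0 0 -0.12 0 0 -0.3 0.3;0 0 -0.15 0 0 -0.3 0.3;0 0 -0.18 0 0 -0.3 0.3;0 0 -0.21 0 0 -0.3 0.3",
)

```text
time: 5.68
eef_pos: [0.5536, -0.0019, 0.2119]
tcp_rot: [0.733, 0.68, -0.0, -0.0]
contact_force: [0.4, 0.7, -0.5]
opening: 0.651
finger_force: 0.0
```

Request:
send_rows(
  moves="0 0 -0.03 0 0 0 0.3;0 0 -0.06 0 0 0 0.3;0 0 -0.09 0 0 0 0.3;0 0 -0.12 0 0 0 0.3;0 0 -0.15 0 0 0 0.3;0 0 -0.18 0 0 0 0.3;0 0 -0.21 0 0 0 0.3;0 0 -0.24 0 0 0 0.3;0 0 -0.27 0 0 0 0.3;0 0 -0.29 0 0 0 0.3;0 0 -0.29 0 0 0 0.3",
)

```text
time: 7.05
eef_pos: [0.5537, -0.0019, 0.212]
tcp_rot: [-0.084, 0.996, 0.0, -0.0]
contact_force: [-0.4, -0.8, 0.4]
opening: 0.651
finger_force: 0.0
```

Run:
```python
from h import *
st(); t=[]
for i in range(6):
  c=cam('wrist'); t.append(ctrl.get_state()['wrist_torque'])
print(np.mean(t,0),np.std(t,0))
cv2.imwrite('pics/w3.png',cv2.resize(c['image'][80:380,150:470,::-1],(640,600),interpolation=2))
```

```text
time 7.05
eef_pos [ 0.5537 -0.0019  0.212 ]
tcp_rot [-8.360e-02  9.965e-01  1.000e-04 -2.000e-04]
contact_force [-0.4403 -0.7946  0.3643]
wrist_torque [ 0.0319 -0.0146  0.0102]
opening 0.6508
finger_force 0.0
qpos [-1.8680e-01  5.0200e-02  1.9081e+00  2.0000e-04  1.1837e+00 -1.9251e+00]
[-0.02496503  0.0170183   0.01932887] [0.02952546 0.03197659 0.03181966]
```

View pics/w3.png

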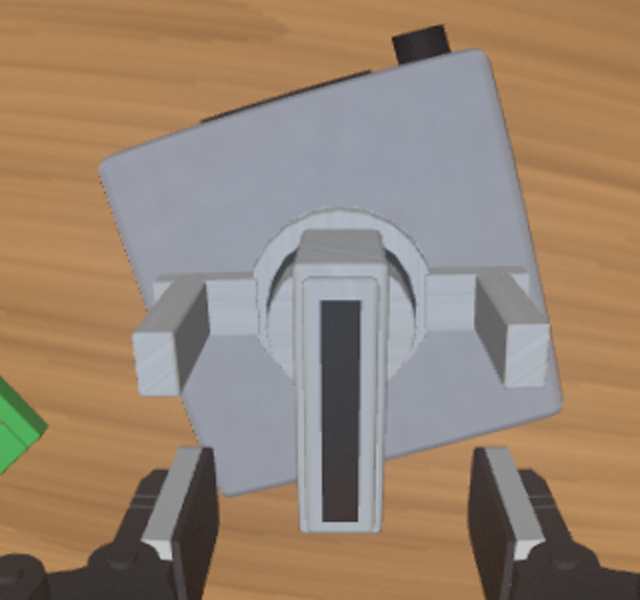

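Both posts are visible symmetrically (tops at crop (158,364) and (526,355)). The slot stands upright in the image at x=340, with the fingers clear of everything.

Run:
```python
from h import *
c=cam('wrist'); P=lambda x,y:(150+x/2,80+y/2)
for z in(.126,.13,.134):
  a,b=[onz(c,'wrist',*P(*q),z) for q in((158,364),(526,355))]; d=a-b
  print(z,a,b,(a+b)/2,np.linalg.norm(d),np.degrees(np.arctan2(-d[0],d[1])))
for z in(.166,):
  a,b=[onz(c,'wrist',*P(*q),z) for q in((340,301),(340,521))]; d=a-b
  print(z,(a+b)/2,np.linalg.norm(d),np.degrees(np.arctan2(-d[0],d[1])))
```

```text
0.126 [ 0.56747951 -0.05979091  0.126     ] [0.54477016 0.05576972 0.126     ] [ 0.55612483 -0.00201059  0.126     ] 0.11777084786970288 -168.88221292261838
0.13 [ 0.56567126 -0.05898552  0.13      ] [0.5433825  0.05443485 0.13      ] [ 0.55452688 -0.00227533  0.13      ] 0.11558965606442037 -168.88221292261844
0.134 [ 0.563863   -0.05818013  0.134     ] [0.54199484 0.05309998 0.134     ] [ 0.55292892 -0.00254007  0.134     ] 0.11340846425913789 -168.88221292261838
0.166 [ 0.55674716 -0.00226823  0.166     ] 0.06524431861047024 99.52763569389771
```

Request:
send_rows(
  moves="0 0 0 -0.004 -0.002 0.15 0.3;0 0 0 -0.004 -0.002 0.295 0.3;0 0 0 -0.004 -0.002 0.295 0;0 0 0 -0.004 -0.002 0.295 -1;0 0 0 -0.004 -0.002 0.295 -1;0 0 0 -0.004 -0.002 0.295 -1;0 0 0 -0.004 -0.002 0.295 -1",
  newtons=60,
)

```text
time: 8.28
eef_pos: [0.5554, -0.0024, 0.1548]
tcp_rot: [-0.084, 0.996, -0.0, 0.001]
contact_force: [-0.6, 0.1, 3.7]
opening: 0.27
finger_force: 62.0
```

Request:
send_rows(
  moves="0 0 0.028 0 0 0.0017 -1;0 0 0.056 0 0 0.0033 -1;0 0 0.083 0 0 0.005 -1;0 0 0.1 0 0 0.006 -1;0 0 0.1 0 0 0.006 -1",
)

```text
time: 8.9
eef_pos: [0.5554, -0.0029, 0.1536]
tcp_rot: [0.227, 0.974, -0.0, 0.001]
contact_force: [-0.7, -1.8, 5.2]
opening: 0.265
finger_force: 62.4
```

```bash
cat >> h.py <<'E'
def tq(n=10):
    t=[];s=None
    for i in range(n): ctrl.read_camera('side'); s=ctrl.get_state(); t.append(list(s['wrist_torque'])+list(s['contact_force']))
    q=s['tcp_rot']; print('t',s['time'],'tq/F',np.mean(t,0).round(3),np.round(np.std(t,0)/n**.5,3),'pos',np.round(s['eef_pos'],4),'yaw',np.degrees(2*np.arctan2(q[1],q[0]))-90,'grip',s['finger_force'],s['opening'],'j6',s['qpos'][5])
E
python3 -c "
from h import *
tq(8)"
```

```text
t 9.3 tq/F [-0.333  0.284 -0.111 -1.359 -1.736  5.732] [0.011 0.011 0.006 0.156 0.149 0.159] pos [ 0.5554 -0.0029  0.1536] yaw 63.782501293325055 grip 62.4462890625 0.26818542963028885 j6 -1.3001783598585472
```

Request:
send_rows(
  moves="0 0 0.028 0 0 0.0017 -1;0 0 0.056 0 0 0.0033 -1;0 0 0.075 0 0 0.0045 -1;0 0 0.075 0 0 0.0045 -1",
)

```text
time: 9.8
eef_pos: [0.5552, -0.0031, 0.1528]
tcp_rot: [0.448, 0.894, -0.001, 0.001]
contact_force: [-2.2, -1.7, 6.8]
opening: 0.266
finger_force: 62.6
```

```bash
python3 -c "
from h import *
tq(8)"
```

```text
t 10.2 tq/F [-0.484  0.479 -0.174 -2.016 -2.549  6.76 ] [0.007 0.013 0.014 0.16  0.192 0.137] pos [ 0.5552 -0.0031  0.1528] yaw 36.77430553681998 grip 62.58704423904419 0.26908461158534663 j6 -0.8286634032939081
```

Request:
send_rows(
  moves="0 0 0.025 0 0 0.0015 -1;0 0 0.05 0 0 0.003 -1;0 0 0.071 0 0 0.0043 -1;0 0 0.071 0 0 0.0043 -1;0 0 0.071 0 0 0.0043 -1",
)

```text
time: 10.82
eef_pos: [0.5549, -0.0032, 0.152]
tcp_rot: [0.635, 0.773, -0.001, 0.001]
contact_force: [-3.2, -2.0, 8.0]
opening: 0.266
finger_force: 62.7
```

```bash
python3 -c "
from h import *
tq(8)"
```

```text
t 11.225 tq/F [-0.532  0.702 -0.247 -3.186 -2.641  7.455] [0.011 0.006 0.011 0.175 0.102 0.157] pos [ 0.5549 -0.0032  0.152 ] yaw 11.199566544352322 grip 62.74899244308472 0.2653133542561806 j6 -0.38230487673161906
```

Request:
send_rows(
  moves="0 0 0 0 0 0 0.2;0 0 0 0 0 0 0.3;0 0 0 0 0 0 0.3;0 0 0 0 0 -0.1 0.3;0 0 0 0 0 -0.3 0.3;0 0 0 0 0 -0.5 0.5;0 0 0 0 0 -0.5 1;0 0 0 0 0 -0.5 1",
)

```text
time: 12.22
eef_pos: [0.5542, -0.0021, 0.2494]
tcp_rot: [0.635, 0.772, -0.0, -0.001]
contact_force: [-0.7, -0.1, -0.6]
opening: 0.999
finger_force: 0.0
```

Run:
```python
from h import *
st()
c=cam('wrist')
cv2.imwrite('pics/w4.png',cv2.resize(c['image'][120:360,200:440,::-1],(600,600),interpolation=2))
```

```text
time 12.225
eef_pos [ 0.5542 -0.0021  0.2494]
tcp_rot [ 6.351e-01  7.724e-01 -3.000e-04 -6.000e-04]
contact_force [-0.6596 -0.1149 -0.5911]
wrist_torque [-0.0475 -0.0144 -0.0369]
opening 0.9993
finger_force 0.0
qpos [-1.8690e-01  1.7700e-02  1.8710e+00  1.0000e-04  1.2542e+00 -3.8140e-01]
```

View pics/w4.png

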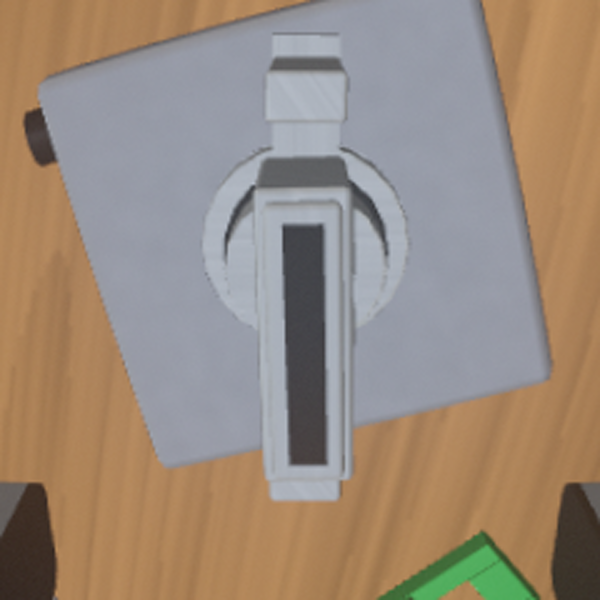

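The slot runs from crop (303,224) to (308,465), almost in line with the post tops at (307,97) and (305,500). I'll compute the residual angle.

Run:
```python
from h import *
c=cam('wrist'); P=lambda x,y:(200+x/2.5,120+y/2.5)
g=cv2.cvtColor(c['image'],cv2.COLOR_RGB2GRAY); m=np.zeros_like(g); m[200:315,305:340]=(g[200:315,305:340]<100)
n,l,s,ce=cv2.connectedComponentsWithStats(m); i=1+np.argmax(s[1:,4]); print(s[i])
ys,xs=np.nonzero(l==i); 
pts=np.array([onz(c,'wrist',x,y,.163)[:2] for x,y in zip(xs,ys)],np.float32)
print('slot',cv2.minAreaRect(pts)); u,sv,vt=np.linalg.svd(pts-pts.mean(0),full_matrices=False); d=vt[0]; d=d*np.sign(d[1]); print('slot yaw',np.degrees(np.arctan2(-d[0],d[1])),pts.mean(0))
a,b=[onz(c,'wrist',*P(*q),.13) for q in((307,96),(305,500))]; d=a-b; print('post',a,b,np.degrees(np.arctan2(-d[0],d[1])))
for q in((272,34),(340,34),(270,481),(268,72),(345,72),(347,122),(266,121)):pass
a,b=[onz(c,'wrist',*P(*q),.13) for q in((268,72),(345,72))]; d=b-a; print('far post edge',np.degrees(np.arctan2(d[1],d[0])))
```

```text
[ 314  211   17   96 1465]
slot ((0.5546584129333496, -0.004603557288646698), (0.009662020951509476, 0.06438452005386353), 12.590096473693848)
slot yaw 12.477218 [ 0.55421656 -0.00271972]
post [0.54325997 0.0542828  0.13      ] [ 0.56652402 -0.06659741  0.13      ] 10.893690755274816
far post edge 11.15084761257257
```

Request:
send_rows(
  moves="0 0 0 0 0 0.2 0.3;0 0 0 0 0 0.4 0.3;0 0 0 0 0 0.485 0.3;0 0 0 0 0 0.485 0;0 0 0 0 0 0.485 -1;0 0 0 0 0 0.485 -1;0 0 0 0 0 0.485 -1;0 0 0 0 0 0.485 -1;0 0 0.004 0 0 0.485 -1;0 0 0.004 0 0 0.485 -1;0 0 0.004 0 0 0.485 -1",
  newtons=80,
)

```text
time: 13.7
eef_pos: [0.5551, -0.0025, 0.1552]
tcp_rot: [0.645, 0.764, 0.0, 0.001]
contact_force: [-3.2, -0.8, 6.4]
opening: 0.261
finger_force: 79.4
```

```bash
python3 -c "
from h import *
tq(6)"
```

```text
t 14.0 tq/F [-0.072  0.68   0.072 -3.608 -0.564  5.727] [0.019 0.003 0.005 0.211 0.171 0.131] pos [ 0.5552 -0.0026  0.1552] yaw 9.720383995826865 grip 79.40328598022461 0.26306720713033127 j6 -0.35644393786540607
```

Request:
send_rows(
  moves="0 0 0 0 0 0 0.2;0 0 0 0 0 0 0.3;0 0 0 0 0 0 0.3;0 0 0 0 0 -0.1 0.3;0 0 0 0 0 -0.3 0.3;0 0 0 0 0 -0.5 0.5;0 0 0 0 0 -0.5 1;0 0 0 0 0 -0.5 1",
)

```text
time: 15.0
eef_pos: [0.5543, -0.0022, 0.2525]
tcp_rot: [0.645, 0.764, -0.0, -0.0]
contact_force: [0.8, 0.6, -0.5]
opening: 0.996
finger_force: 0.0
```

Run:
```python
from h import *
s=st()
c=cam('wrist')
g=cv2.cvtColor(c['image'],cv2.COLOR_RGB2GRAY); m=np.zeros_like(g); m[200:315,305:340]=(g[200:315,305:340]<100)
n,l,q,ce=cv2.connectedComponentsWithStats(m); i=1+np.argmax(q[1:,4]); print(q[i])
ys,xs=np.nonzero(l==i); pts=np.array([onz(c,'wrist',x,y,.163)[:2] for x,y in zip(xs,ys)],np.float32)
u,sv,vt=np.linalg.svd(pts-pts.mean(0),full_matrices=False); d=vt[0]; d=d*np.sign(d[1]); print('slot yaw',np.degrees(np.arctan2(-d[0],d[1])),pts.mean(0))
# rest via side: corners refined; and visible in wrist?
r=R.from_quat(s['tcp_rot']); p=np.array([.4758,-.3004,.20]); print('shift tool/0.2',r.inv().apply(p-s['eef_pos'])/.2)
```

```text
time 15.0
eef_pos [ 0.5543 -0.0022  0.2525]
tcp_rot [ 6.449e-01  7.643e-01 -2.000e-04 -4.000e-04]
contact_force [ 0.8229  0.6075 -0.5199]
wrist_torque [ 0.0172 -0.0075 -0.0394]
opening 0.9957
finger_force 0.0
qpos [-1.8710e-01  1.5200e-02  1.8678e+00  1.0000e-04  1.2596e+00 -3.5610e-01]
[ 313  209   17   94 1441]
slot yaw 10.83455 [ 0.55430335 -0.0029131 ]
shift tool/0.2 [-1.40388715 -0.63730556  0.2626816 ]
```

Request:
send_rows(
  moves="0 0 0 -0.25 -0.11 0 1;0 0 0 -0.5 -0.22 0 1;0 0 0 -0.7 -0.32 0 1;0 0 0 -0.9 -0.42 0 1",
)

```text
time: 15.55
eef_pos: [0.5007, -0.1948, 0.2511]
tcp_rot: [0.645, 0.764, -0.0, -0.002]
contact_force: [1.1, -0.1, 0.1]
opening: 1.004
finger_force: 0.0
```

Request:
send_rows(
  moves="0 0 -0.027 -0.25 -0.11 0.1 1;0 0 -0.055 -0.504 -0.217 0.2 1;0 0 -0.055 -0.504 -0.217 0.2 1;0 0 -0.055 -0.504 -0.217 0.2 1;0 0 -0.055 -0.504 -0.217 0.2 1",
)

```text
time: 16.18
eef_pos: [0.4767, -0.2993, 0.2135]
tcp_rot: [0.503, 0.864, 0.0, -0.0]
contact_force: [0.2, 0.1, 0.7]
opening: 1.002
finger_force: 0.0
```

Run:
```python
from h import *
s=st(); c=cam('wrist')
cv2.imwrite('pics/w5.png',cv2.resize(c['image'][180:460,160:480,::-1],(640,560),interpolation=2))
```

```text
time 16.175
eef_pos [ 0.4767 -0.2993  0.2135]
tcp_rot [ 5.035e-01  8.640e-01  1.000e-04 -0.000e+00]
contact_force [0.159  0.1036 0.7423]
wrist_torque [0.0686 0.0058 0.0599]
opening 1.0017
finger_force 0.0
qpos [-7.4100e-01  6.9300e-02  1.8854e+00  2.0000e-04  1.1870e+00 -1.2566e+00]
```

View pics/w5.png

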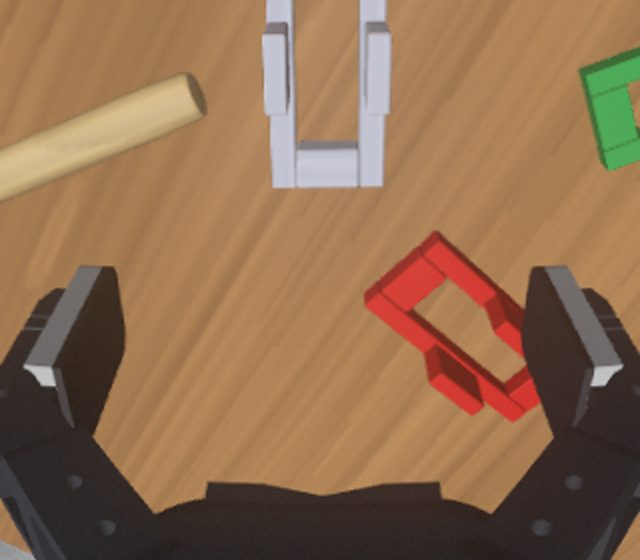

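The silver rest stands upright in the crop (near end at x=272–383, y=187), well aligned with the tool. The hammer handle's end at (195,95) needs a clearance check.

Run:
```python
from h import *
s=ctrl.get_state(); c=cam('wrist'); P=lambda x,y:(160+x/2,180+y/2)
r=R.from_quat(s['tcp_rot'])
T=lambda p:r.inv().apply(p-np.array(s['eef_pos']))*1000
for nm,q,z in(('nearL',(272,187),.014),('nearR',(383,187),.014),('cheekL top near',(265,113),.041),('cheekR top near',(390,113),.041),('cheekL top far',(264,36),.041),('cheekR top far',(390,40),.041),('hammer',(200,95),.02)):
  p=onz(c,'wrist',*P(*q),z); print(nm,p.round(4),T(p).round(1))
hsv=cv2.cvtColor(c['image'],cv2.COLOR_RGB2HSV); m=((hsv[...,1]<45)&(hsv[...,2]>120)).astype(np.uint8)[:290,250:400]
n,l,q,ce=cv2.connectedComponentsWithStats(m); i=1+np.argmax(q[1:,4]); print(q[i])
y0=q[i][1]; xs=np.nonzero(l[y0+2]==i)[0]+250; a=[onz(c,'wrist',x,y0,.014) for x in(xs[0],xs[-1])]; print('far',xs[[0,-1]],[T(p).round(1) for p in a])
```

```text
nearL [ 0.4863 -0.366   0.014 ] [-62.6 -24.8 199.8]
nearR [ 0.5333 -0.3395  0.014 ] [-62.6  29.2 199.8]
cheekL top near [ 0.463  -0.3253  0.041 ] [-15.7 -24.9 172.8]
cheekR top near [ 0.5098 -0.2988  0.041 ] [-15.7  28.8 172.8]
cheekL top far [ 0.4467 -0.2957  0.041 ] [ 18.1 -24.6 172.7]
cheekR top far [ 0.4932 -0.2713  0.041 ] [ 16.4  28.  172.8]
hammer [ 0.4347 -0.3393  0.02  ] [-13.9 -56.4 193.7]
[  41  138   65  136 5214]
far [292 352] [array([ 66.6, -25.8, 199.7]), array([ 66.6,  26.8, 199.7])]
```

Request:
send_rows(
  moves="0 0 -0.001 0.008 0.008 0.2 0.55;0 0 -0.001 0.008 0.008 0.4 0.55;0 0 -0.001 0.008 0.008 0.6 0.55;0 0 -0.001 0.008 0.008 0.75 0.55;0 0 -0.001 0.008 0.008 0.83 0.55;0 0 -0.001 0.008 0.008 0.885 0.55;0 0 -0.001 0.008 0.008 0.885 0.55",
  newtons=40,
)

```text
time: 17.15
eef_pos: [0.4771, -0.2982, 0.0365]
tcp_rot: [0.501, 0.865, 0.0, -0.0]
contact_force: [0.2, -0.4, -0.2]
opening: 0.775
finger_force: 0.0
```

Run:
```python
from h import *
s=st(); c=cam('side')
cv2.imwrite('pics/s6.png',cv2.resize(c['image'][270:390,260:420,::-1],(800,600),interpolation=2))
```

```text
time 17.15
eef_pos [ 0.4771 -0.2982  0.0365]
tcp_rot [ 0.5011  0.8654  0.     -0.    ]
contact_force [ 0.1853 -0.351  -0.2241]
wrist_torque [ 0.0343 -0.0221 -0.0038]
opening 0.7748
finger_force 0.0
qpos [-0.739   0.3085  1.9767  0.      0.8565 -1.2601]
```

View pics/s6.png

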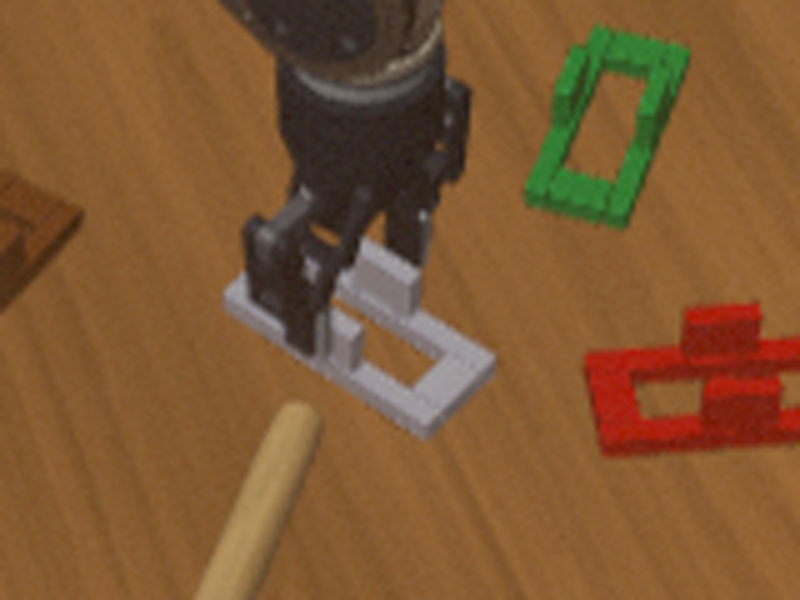

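The fingers straddle both cheeks with the tips at the frame, and the hammer handle (300,410) is clear. I'll close and lift.

Request:
send_rows(
  moves="0 0 0 0 0 0 -0.2;0 0 0 0 0 0 -1;0 0 0 0 0 0 -1;0 0 0 0 0 0 -1;0 0 0 0 0 -0.05 -1;0 0 0 0 0 -0.2 -1;0 0 0 0 0 -0.4 -1;0 0 0 0 0 -0.6 -1;0 0 0 0 0 -0.9 -1;0 0 0 0 0 -1 -1;0 0 0 0 0 -1 -1;0 0 0 0 0 -1 -1",
)

```text
time: 18.7
eef_pos: [0.4756, -0.2973, 0.2332]
tcp_rot: [0.501, 0.865, 0.001, -0.003]
contact_force: [-0.0, 0.1, -2.4]
opening: 0.62
finger_force: 44.1
```

Run:
```python
from h import *
s=st(); c=cam('wrist','w7.png')
r=R.from_quat(s['tcp_rot']); p=np.array([.5545,-.0024,.29]); print('shift tool/0.2',r.inv().apply(p-s['eef_pos'])/.2)
```

```text
time 18.7
eef_pos [ 0.4756 -0.2973  0.2332]
tcp_rot [ 5.012e-01  8.653e-01  6.000e-04 -2.700e-03]
contact_force [-0.0392  0.051  -2.3547]
wrist_torque [ 0.0186 -0.0465 -0.0235]
opening 0.6195
finger_force 44.1358
qpos [-0.7395  0.0491  1.8691  0.      1.2288 -1.2602]
shift tool/0.2 [ 1.08421157  1.07508645 -0.28030647]
```

View pics/w7.png

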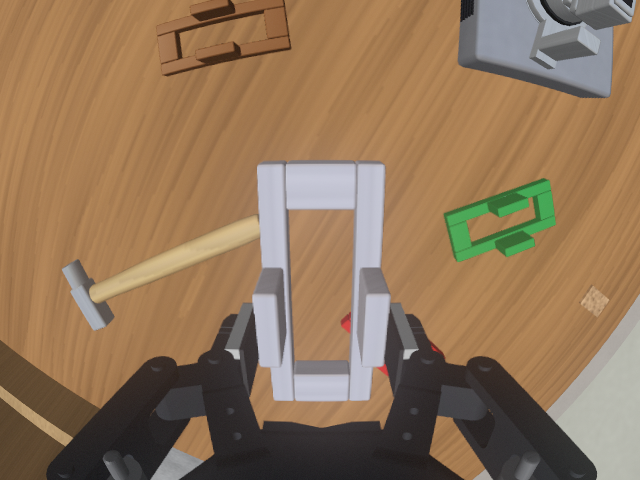

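The rest is held level and upright in the picture (far edge y=162, near edge y=401). I'll measure its offset in the hand.

Run:
```python
from h import *
s=ctrl.get_state(); c=cam('wrist'); r=R.from_quat(s['tcp_rot'])
for dz in(.0205,.0225,.0245):
  P=[r.inv().apply(onz(c,'wrist',*q,s['eef_pos'][2]-dz)-s['eef_pos'])*1000 for q in((258,162),(385,162),(373,401),(274,401))]
  P=np.array(P); print(dz,P.mean(0).round(2),np.linalg.norm(P[0]-P[1]).round(1),np.linalg.norm((P[0]+P[1]-P[2]-P[3])/2).round(1),'ang',np.degrees(np.arctan2(*((P[0]+P[1]-P[2]-P[3])[1::-1]))).round(2))
```

```text
0.0205 [ 3.89  0.48 20.52] 51.9 126.3 ang -0.49
0.0225 [ 2.82  0.49 22.52] 52.6 128.0 ang -0.49
0.0245 [ 1.74  0.5  24.51] 53.3 129.7 ang -0.49
```

Request:
send_rows(
  moves="0 0 0 0.08 0.08 -0.07 -1;0 0 0 0.2 0.2 -0.13 -1;0 0 0 0.33 0.33 -0.134 -1;0 0 0 0.46 0.46 -0.134 -1;0 0 0 0.6 0.6 -0.134 -1",
)

```text
time: 19.42
eef_pos: [0.5214, -0.1322, 0.2633]
tcp_rot: [0.501, 0.865, 0.0, -0.0]
contact_force: [0.1, -0.0, -2.5]
opening: 0.622
finger_force: 44.1
```

Request:
send_rows(
  moves="0 0 0.01 0.13 0.13 0 -1;0 0 0.025 0.26 0.26 0 -1;0 0 0.04 0.38 0.38 0 -1;0 0 0.053 0.475 0.471 0 -1;0 0 0.053 0.475 0.471 0 -1;0 0 0.053 0.475 0.471 0 -1;0 0 0.053 0.475 0.471 0 -1",
)

```text
time: 20.3
eef_pos: [0.5555, -0.0058, 0.2632]
tcp_rot: [0.638, 0.77, -0.0, -0.0]
contact_force: [-0.0, 0.4, -2.3]
opening: 0.62
finger_force: 44.1
```

Run:
```python
from h import *
s=st(); c=cam('wrist')
cv2.imwrite('pics/w8.png',cv2.resize(c['image'][120:420,220:420,::-1],(400,600),interpolation=2))
```

```text
time 20.3
eef_pos [ 0.5555 -0.0058  0.2632]
tcp_rot [ 6.379e-01  7.701e-01 -1.000e-04 -0.000e+00]
contact_force [-0.0475  0.4145 -2.25  ]
wrist_torque [-0.0488 -0.0104 -0.0472]
opening 0.6199
finger_force 44.0944
qpos [-1.9310e-01  9.2000e-03  1.8541e+00 -2.0000e-04  1.2785e+00 -3.8030e-01]
```

View pics/w8.png

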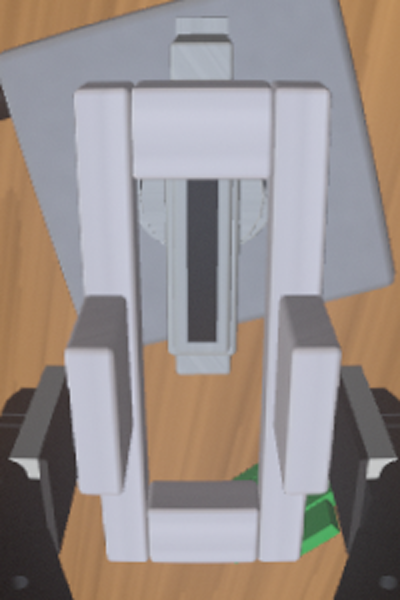

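The rest's opening is centred over the slot (x≈202, opening edges 140–268), and a post shows beyond each end. That was my twelfth picture: I've gone over the limit of 10 views, so I'll view no more and work numerically from here.

Run:
```python
from h import *
s=ctrl.get_state(); c=cam('wrist'); P=lambda x,y:(220+x/2,120+y/2); r=R.from_quat(s['tcp_rot'])
T=lambda q,z:r.inv().apply(onz(c,'wrist',*P(*q),z)-s['eef_pos'])*1000
z=s['eef_pos'][2]-.0225
Q=np.array([T(q,z) for q in((75,88),(330,86),(302,562),(106,562))]); print('rest',Q.mean(0),np.linalg.norm(Q[0]-Q[1]),np.degrees(np.arctan2(*((Q[0]+Q[1]-Q[2]-Q[3])[1::-1]))))
print('slot bottom',T((202.5,342),.163),'slot upper',T((203,185),.163),'lip bottom',T((202,354),.163))
print('post far top',T((172,42),.13),T((231,40),.13),'post near far-edge outer',T((178,374),.13),T((230,374),.13))
print('axis by robot',r.inv().apply(np.array([.5545,-.0024,.163])-s['eef_pos'])*1000)
```

```text
rest [2.27203232e+00 2.06391086e-02 2.24998329e+01] 52.72732885157021 -0.1657979177275691
slot bottom [-31.26939241  -0.205798   100.17407912] slot upper [ 2.45669697e+01 -1.95811134e-02  1.00170006e+02] lip bottom [-35.96809753  -0.38204511 100.17444049]
post far top [ 68.01480344 -10.84093687 133.16810436] [ 68.71020369   9.81876329 133.1656645 ] post near far-edge outer [-62.510845   -10.10889578 133.17749197] [-62.52456691  10.87749837 133.17506579]
axis by robot [  3.66316093  -0.3429741  100.17155993]
```

Request:
send_rows(
  moves="0 0 0 0.003 0 0.1 -1;0 0 0 0.003 0 0.2 -1;0 0 0 0.003 0 0.28 -1;0 0 0 0.003 0 0.33 -1;0 0 0 0.003 0 0.38 -1;0 0 0 0.003 0 0.42 -1;0 0 0 0.003 0 0.445 -1;0 0 0 0.003 0 0.445 -1",
)

```text
time: 21.4
eef_pos: [0.5555, -0.0046, 0.174]
tcp_rot: [0.638, 0.77, -0.0, -0.0]
contact_force: [-0.2, 0.2, -1.9]
opening: 0.622
finger_force: 44.1
```

Request:
send_rows(
  moves="0 0 0 0 0 0.01 -1;0 0 0 0 0 0.015 -1;0 0 0 0 0 0.02 -1;0 0 0 0 0 0.025 -1;0 0 0 0 0 0.03 -1;0 0 0 0 0 0.033 -1;0 0 0 0 0 0.033 -1",
)

```text
time: 22.28
eef_pos: [0.5557, -0.0047, 0.1688]
tcp_rot: [0.638, 0.77, -0.0, -0.0]
contact_force: [-2.9, 1.0, 5.6]
opening: 0.618
finger_force: 44.9
```

```bash
python3 -c "
from h import *
tq(4)"
```

```text
t 22.475 tq/F [ 0.024  0.66  -0.04  -3.338  0.716  5.119] [0.002 0.008 0.019 0.175 0.165 0.235] pos [ 0.5557 -0.0047  0.1688] yaw 10.769751976644713 grip 44.887036085128784 0.6172342509568959 j6 -0.37880824334426144
```

Request:
send_rows(
  moves="0 0 0 0 0 -0.005 -1;0 0 0 0 0 -0.008 -1;0 0 0 0 0 -0.008 0.35;0 0 0 0 0 -0.008 0.45;0 0 0 0 0 -0.008 0.55;0 0 0 0 0 -0.008 0.6;0 0 0 0 0 -0.008 0.6",
)

```text
time: 23.35
eef_pos: [0.5556, -0.0047, 0.1692]
tcp_rot: [0.638, 0.77, 0.0, 0.0]
contact_force: [-0.3, 0.3, 1.2]
opening: 0.801
finger_force: 0.0
```

Request:
send_rows(
  moves="0 0 0 0 0 -0.05 0.6;0 0 0 0 0 -0.15 0.6;0 0 0 0 0 -0.3 0.6;0 0 0 0 0 -0.45 0.6;0 0 0 0 0 -0.45 0.8;0 0 0 0 0 -0.45 0.8",
)

```text
time: 24.1
eef_pos: [0.5552, -0.0046, 0.2586]
tcp_rot: [0.638, 0.77, -0.0, -0.0]
contact_force: [0.4, -0.5, -0.8]
opening: 0.903
finger_force: 0.0
```

Run:
```python
from h import *
s=st(); c=cam('wrist')
b=c['image']; hsv=cv2.cvtColor(b,cv2.COLOR_RGB2HSV)
# predicted pixels of seated rest outline and mouth, vs. gradient along lines
g=cv2.cvtColor(b,cv2.COLOR_RGB2GRAY).astype(float); th=np.radians(11.0); X=np.array([np.cos(th),np.sin(th)]); Y=np.array([-np.sin(th),np.cos(th)]); O=np.array([.5545,-.0024])
def pr(x,y,z): return np.array(proj(c,'wrist',[*(O+x*X+y*Y),z]))
# scan along rest long axis beyond ends & across, at frame top z .144: report strongest edges in mm
def scan(f,lo,hi):
    t=np.arange(lo,hi,.0005); p=np.array([pr(*f(a)) for a in t],np.float32)
    v=cv2.remap(g.astype(np.float32),p[:,0].reshape(1,-1),p[:,1].reshape(1,-1),1)[0]; d=np.abs(np.gradient(cv2.GaussianBlur(v.reshape(1,-1),(5,1),1)[0])); k=np.argsort(-d)[:3]; return [(round(t[i]*1000,1),round(float(d[i]),1)) for i in k]
for x in(-.021,.021): print('far end x',x,scan(lambda a:(x,a,.144),.05,.08),'near',scan(lambda a:(x,a,.144),-.08,-.05))
for y in(.045,.03,-.045): print('right',y,scan(lambda a:(a,y,.144),.02,.036),'left',scan(lambda a:(a,y,.144),-.036,-.02))
```

```text
time 24.1
eef_pos [ 0.5552 -0.0046  0.2586]
tcp_rot [ 6.377e-01  7.703e-01 -2.000e-04 -4.000e-04]
contact_force [ 0.4102 -0.5484 -0.8272]
wrist_torque [-0.0149  0.0326  0.0167]
opening 0.9028
finger_force 0.0
qpos [-0.191   0.0124  1.8593  0.      1.2706 -0.3788]
far end x -0.021 [(np.float64(63.0), 19.4), (np.float64(63.5), 14.6), (np.float64(62.5), 14.3)] near [(np.float64(-65.0), 12.1), (np.float64(-64.5), 11.4), (np.float64(-65.5), 9.8)]
far end x 0.021 [(np.float64(63.0), 18.8), (np.float64(62.5), 16.9), (np.float64(63.5), 10.2)] near [(np.float64(-65.0), 13.8), (np.float64(-64.5), 12.6), (np.float64(-65.5), 10.6)]
right 0.045 [(np.float64(27.0), 11.9), (np.float64(26.5), 10.5), (np.float64(27.5), 8.8)] left [(np.float64(-26.5), 11.7), (np.float64(-27.0), 10.2), (np.float64(-26.0), 8.0)]
right 0.03 [(np.float64(27.0), 16.2), (np.float64(26.5), 14.6), (np.float64(27.5), 9.5)] left [(np.float64(-26.5), 14.4), (np.float64(-26.0), 11.4), (np.float64(-27.0), 9.2)]
right -0.045 [(np.float64(27.0), 16.7), (np.float64(26.5), 14.7), (np.float64(27.5), 12.2)] left [(np.float64(-26.5), 12.3), (np.float64(-26.0), 10.6), (np.float64(-27.0), 10.0)]
```

```bash
python3 -c "
from plant import ctrl
print(ctrl.sign_off())"
```

```text
the job is handed in; nothing more can be done
None
```

The job is handed in after about 24 s: the nozzle is turned about 209° clockwise with its slot within about 0.5° of the post line, the sole rest measures level and centred on both posts, and the gripper is clear. Two caveats: I viewed 12 pictures against the limit of 10, and "nipped" rests on the turn arithmetic and on wrist torque that rose in size but had an inconsistent sign.

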